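# Set the joint spacer and hold the tile tight against it

## Robot

A 7-joint arm with a two-finger parallel gripper is mounted at the origin on a cart in front of the work surface, level with it; the furniture and walls round the work are solid. World frame = base frame: x ahead of the robot, y to its left, z up, the work surface at z = 0. Lengths are in m, angles in rad, forces in N, time in s.
With the tool pointing down it reaches from about 0.4 to 0.85 m from the base axis. Payload 10.4 kg.
Tool frame: the origin (TCP) lies midway between the tips of the shut fingers; the grasp point (between the pads) lies 19 mm behind it; z points along the fingers, y is the line along which they close (so a half turn about z gives the same grasp; the last joint's range is limited). The gripper opens to 87 mm and grips with 3 to 60 N. Pads are 19 mm wide; open, the fingers measure 117 mm over their backs; the gripper's body (75 mm by 190 mm) begins 51 mm behind the grasp point.
Start: joints at [1.079, 0.332, -0.065, 1.46, 0.022, 1.35, -0.088], TCP at [0.282, -0.558, 0.223] pointing down, gripper open.
Joint ranges: [-2.6, 2.6], [-0.5, 2.12], [-1.47, 1.34], [0.16, 2.42], [-1.27, 4.41], [0.06, 2.06], [-2.6, 2.6]. Speed limits (rad/s): [2.22, 2.22, 2.79, 2.79, 3.14, 3.14, 3.14].

## Interface

Orientations are given as a unit quaternion [x, y, z, w].
In Python, from bench import sensors, eyes, order gives the robot as it stands.
- The arm moves only by the tool arm_command, never from a script. Its argument "steps" is a list of rows, each an object with "rot": the turn, a rotation vector about the world's x, y, z in degrees, a list of three; "slide": the shift along the world's x, y, z in m, a list of three; "grip": the opening, from 0 (shut) to 1 (fully open). A call has exactly 8 rows; each row shifts and turns the commanded pose from where the row before left it; what a row does not reach is not made up. A row lasts 1/8 s, in which the tool goes at most 62.5 mm and 10.7 degrees, less where a joint would pass 70% of its speed; a pose out of reach is approached as far as the arm can. A call with a gripper value outside its range is refused whole. The fingers move at their own pace and stop on an object; "newtons" is the grip in N (left out, the last holds). Time passes only in rows, so rows that do not move let the fingers close, or fill a call up. It gives the time, the measured TCP pose, the force, the opening and the grip force at its end, in the units of the state.
- sensors.read_state(): the state, without advancing time (a new reading comes with each control period).
- eyes.camera(name): name is "side" or "top"; returns a dict with "pixels" (420x560x3 uint8, red, green, blue), "intrinsics" (3x3 intrinsics, pixels), "pose" (4x4, takes a point from camera to world coordinates). Camera axes: x right, y down, z forward; pixel columns grow to the right and rows downward; lengths in m; the calibration is good to about 2 mm. A picture is of the moment at which its call begins. There is no depth.
- order.close_job(): hands the job in; it is judged then, once.
Trained networks look in a picture, given as the dict that the camera call returned (one of the last four; its "shot" number tells which), for a name from the list of things; names that differ only in an ending like _2 or _b are one class to them, and where a whole thing is asked for, a point or a joint stands for the part that bears it (a point fixed in the world has none). Each returns a list of dicts, best first, with "conf" (0 to 1); they miss things now and then, are a little off and sometimes report something else, mostly with a low value. They report only what shows in the picture. A call takes as long as a camera call. They do not tell look-alikes from the thing itself.
- eyes.look_for(name, picture): "bbox" ([left, top, right, bottom] in pixels, round what is visible of it).
The state is a dict: "time": time; "joint_positions": joint angles; "joint_vel": joint speeds; "joint_torque": joint torques, N m; "ee_pos": TCP position; "eef_rot": TCP orientation; "ft_force": force on the tool from outside, world axes, zero at the start; "torque": the same for the moment, N m; "width": finger opening in m; "grip_force": force on a finger pad.
Only numpy, scipy, OpenCV 4.12 (cv2) and the standard library are available. Lean on these libraries where they do the work, as an engineer would, in place of code of your own. Each camera call takes 0.05 s, during which the arm holds its last target. There are 200 camera calls.

## Task

The blue tile lies loose between two white tiles that are glued to the plywood board. Stand the orange spacer upright on the board, square and midway across the row, in the gap beside the blue tile that is wide enough for it (if both are, either will do), let go of it, then slide the blue tile along the board so that it presses the spacer squarely against the white tile, with no play left. Finish while still holding the blue tile pressed there, flat on the board and in line with the row, as if waiting for the glue to grab, and leave the other things on the table where they are.

Things in the scene. Friction and masses are not known exactly. Their poses are not given: they have to be found in the camera images.
- board: plywood board 140 x 210 x 6 mm, fixed to the table and lying flat; origin at the centre of its underside; its y axis runs along the row of three tiles, its x axis across the row, z up. The row is centred on the board: white tile, gap, loose blue tile, gap, white tile. The inner faces of the two white tiles are at y = +57 and -57 mm from the board's origin
- end_left: white glazed tile 60 mm (board x) x 40 mm (board y) x 18 mm thick, fixed on the board at its +y end; origin at the centre of its underside, axes as the board's
- end_right: the same white glazed tile, fixed on the board at its -y end
- tile: the loose blue glazed tile, named so that contacts can be told; its centre, tile_center, lies 9 mm above this origin
- tile_center (a point): centre of the loose blue glazed tile, 60 mm (its x) x 80 mm (its y) x 18 mm thick, 0.14 to 0.28 kg; it rests on the board, its top 24 mm above the table; axes parallel to the board's at the start. The two gaps beside it add up to 34 mm; the smaller, on either side, may be as little as 4 mm. Its two sides across board x are free: open board on both sides to grip it by
- spacer: the orange spacer, see spacer_center (22 mm above this origin)
- spacer_center (a point): centre of the orange plastic spacer with black grip lines, a block 40 mm long (its x) x 14 mm thick (its y) x 44 mm tall (its z), edges rounded by 2 mm, 40 g; it starts standing upright on the table beside the board. In the gap it stands on the board with its length across the row and its top 50 mm above the table, 26 mm above the tiles
- tube_ochre: bystander: paint tube with an ochre band lying behind the board, 49 x 168 x 37 mm, origin at its underside
- tube_blue: bystander: paint tube with a blue band lying right of the spacer, 40 x 138 x 31 mm, origin at its underside
- dipper: bystander: pair of small joined cups, 39 x 81 x 22 mm, origin at its underside
- marker: bystander: black and red marker pen, 17 x 128 x 17 mm, origin at its underside
There are look-alikes about, which are no part of the job. Of the things that look like the spacer, the largest one is meant.

How it is judged:
On the way:
1. the spacer stands in a gap beside the blue tile, down on the board, and is let go (z of spacer_center in the frame of board below 0.031 m and angle between spacer_center's own z axis and vertical below 0.08 rad and angle between the x axis of board and the x axis of spacer_center, either way round below 0.3 rad and x of spacer_center in the frame of board between -0.012 and 0.012 m and contact force between the fingers and spacer below 0.3 N and (y of spacer_center in the frame of board between 0.034 and 0.0525 m or y of spacer_center in the frame of board between -0.0525 and -0.034 m)), for 0.2 s.
At the end, for the whole second after the job is handed in: Spacer on the board (2 mm), upright, within 12 mm of the row's middle line and 0.12 rad of square, untouched by the fingers, trapped between blue and white tile (1.5 N or more, 2.5 mm); blue tile flat, still, in line within 8 mm and 0.07 rad, fingers still on it (1 N or more) (z of spacer_center in the frame of board below 0.031 m and angle between spacer_center's own z axis and vertical below 0.08 rad and angle between the x axis of board and the x axis of spacer_center, either way round below 0.12 rad and x of spacer_center in the frame of board between -0.012 and 0.012 m and contact force between the fingers and spacer below 0.3 N and angle between the x axis of board and the x axis of tile_center, either way round below 0.07 rad and angle between tile_center's own z axis and vertical below 0.05 rad and x of tile_center in the frame of board between -0.008 and 0.008 m and z of tile_center in the frame of board below 0.0175 m and contact force between the fingers and tile above 1 N and contact force between tile and spacer above 1.5 N and linear speed of each of tile, spacer below 0.01 m/s and ((y of spacer_center in the frame of board between 0.0475 and 0.0525 m and y of tile_center in the frame of board between 0.0005 and 0.0055 m and contact force between spacer and end_left above 1.5 N) or (y of spacer_center in the frame of board between -0.0525 and -0.0475 m and y of tile_center in the frame of board between -0.0055 and -0.0005 m and contact force between spacer and end_right above 1.5 N))); the arm keeps its last pose, push and grip.
It fails at once if a bystander is pushed more than 20 mm from its place (distance of any of tube_ochre, tube_blue, dipper, marker from where it was at the start of the episode above 0.02 m).
It also fails if it takes over 58 s, if anything falls off the work surface, if the arm or the gripper's body presses on something with over 40 N, if the wrist force passes 120 N, or if a joint passes its speed limit or range.

## Working session

There is one attempt and no reset: what is moved stays moved. The work goes in short steps, Python scripts to look and compute and a tool call to move; the robot and the scene stay as the last step left them, time stands still between calls to the robot, and variables do not carry over. Pictures are saved under pics/ and viewed, at most 10 in all, crops included, and the job is handed in when it is done.

Besides the shell and the picture viewer there is one more tool, called after "Emit:" as a command line: name --argument value ..., lists and objects as JSON in quotes. arm_command: Moves the arm, as the interface text tells. Its arguments: {"type":"object","properties":{"steps":{"type":"array","items":{"type":"object","properties":{"rot":{"type":"array","items":{"type":"number"}},"slide":{"type":"array","items":{"type":"number"}},"grip":{"type":"number"}}}},"newtons":{"type":"number"}},"required":["steps"]}

```bash
mkdir -p pics; python3 - <<'E'
from bench import sensors, eyes
import cv2,pickle
s=sensors.read_state();print(s['time'],s['ee_pos'],s['eef_rot'],s['width'])
for n in('top','side'):
    p=eyes.camera(n);cv2.imwrite(f'pics/{n}0.png',p['pixels'][:,:,::-1]);pickle.dump(p,open(f'{n}0.pkl','wb'))
    print(n,p['intrinsics'],p['pose'])
    for k in('board','end_left','end_right','tile','spacer'):
        print(k,[(d['bbox'],round(d['conf'],2)) for d in eyes.look_for(k,p)[:3]])
E
```

```text
0.0 [ 0.2821963  -0.5572167   0.22173732] [ 9.72649090e-01  2.32278306e-01 -2.18174427e-04 -6.99362563e-04] 0.08711657040565438
top [[439.88636626   0.         275.26995418]
 [  0.         439.88636626 203.22120972]
 [  0.           0.           1.        ]] [[ 0.01197852 -0.98348872  0.18057258  0.31122379]
 [-0.99974407 -0.01524532 -0.0167143  -0.28562821]
 [ 0.01919121 -0.18032615 -0.98341963  1.08610182]
 [ 0.          0.          0.          1.        ]]
board [([139.6, 184.0, 239.3, 258.4], 0.67)]
end_left [([146.4, 198.5, 170.5, 224.3], 0.64)]
end_right [([206.9, 211.4, 230.7, 239.5], 0.68)]
tile [([169.4, 199.5, 206.8, 233.6], 0.85)]
spacer [([329.5, 258.2, 381.2, 272.2], 0.58), ([286.9, 199.8, 294.8, 217.8], 0.46), ([318.4, 216.2, 327.2, 225.4], 0.46)]
side [[419.76321149   0.         277.86727866]
 [  0.         419.76321149 203.87427827]
 [  0.           0.           1.        ]] [[ 0.97758328 -0.09107427  0.18983257  0.32463155]
 [-0.20906077 -0.52688358  0.82382479 -0.99390959]
 [ 0.02499042 -0.84504389 -0.53411263  0.48899664]
 [ 0.          0.          0.          1.        ]]
board [([221.0, 149.4, 282.5, 198.9], 0.71)]
end_left [([242.5, 148.6, 265.3, 157.7], 0.69)]
end_right [([237.5, 174.2, 266.2, 189.8], 0.92)]
tile [([242.2, 154.4, 270.0, 175.8], 0.59)]
spacer [([273.2, 209.8, 299.4, 234.8], 0.76), ([272.2, 242.2, 288.9, 261.0], 0.74)]
```

View pics/top0.png

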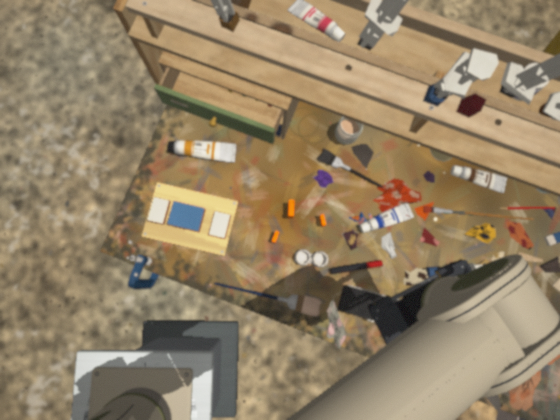

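View pics/side0.png

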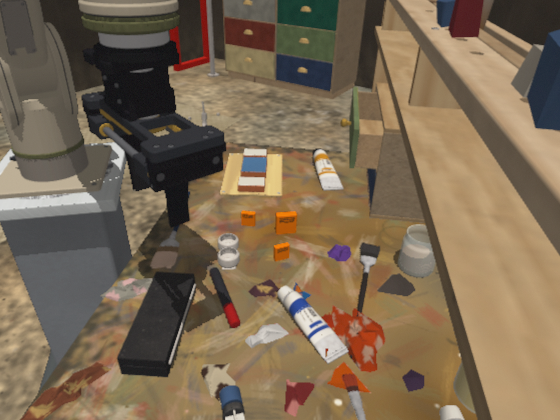

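The top view shows the board at (190,219), with the blue tile at (187,216). The largest orange block is at (291,208), and two smaller look-alikes sit at (275,237) and (322,220). The side view has the spacer at (286,222). Next I'll segment these and fit box models.

```bash
cat > fit.py <<'E'
import numpy as np,cv2
from scipy.optimize import minimize
S=6
def up(p,box):
    l,t,r,b=box;im=p['pixels'][t:b,l:r]
    return cv2.resize(im,None,fx=S,fy=S,interpolation=cv2.INTER_CUBIC)
def proj(p,X):
    T=np.linalg.inv(p['pose']);c=X@T[:3,:3].T+T[:3,3];u=c@p['intrinsics'].T
    return u[:,:2]/u[:,2:]
def corners(x,y,yaw,dims,z0,o=(0,0)):
    a,b,h=dims;c,s=np.cos(yaw),np.sin(yaw)
    P=np.array([[o[0]+i*a/2,o[1]+j*b/2,z0+k*h] for i in(-1,1) for j in(-1,1) for k in(0,1)])
    return P@np.array([[c,s,0],[-s,c,0],[0,0,1]])+[x,y,0]
def mask(img,kind):
    h=cv2.cvtColor(img,cv2.COLOR_RGB2HSV);H,Sa,V=[h[...,i].astype(int) for i in range(3)]
    m={'blue':(H>95)&(H<125)&(Sa>110)&(V>40),'orange':(H<17)&(Sa>205)&(V>130),
       'board':(H>17)&(H<30)&(V>150)|(Sa<60)&(V>150)}[kind]
    m=m.astype(np.uint8)
    n,l,st,_=cv2.connectedComponentsWithStats(m)
    return (l==1+np.argmax(st[1:,4])).astype(np.uint8)
def fit(views,x0,boxes):
    # views: (pic, crop box, mask); boxes: list of (dims,z0,offset) of one rigid body
    def cost(q):
        tot=0
        for p,bx,m in views:
            r=np.zeros(m.shape,np.uint8)
            for d,z,o in boxes:
                uv=(proj(p,corners(*q,d,z,o))+.5-bx[:2])*S-.5
                hull=cv2.convexHull(uv.astype(np.float32))
                cv2.fillConvexPoly(r,np.round(hull*16).astype(np.int32),1,shift=4)
            tot+=(r!=m).sum()/m.sum()
        return tot
    best=None
    for k in range(4):
        q0=x0 if best is None else best.x
        s=np.array([[0,0,0],[.012,0,0],[0,.012,0],[0,0,.15]])*(.5**(k//2))*(-1)**k+q0
        res=minimize(cost,q0,method='Nelder-Mead',options=dict(initial_simplex=s,xatol=1e-5,fatol=1e-5))
        if best is None or res.fun<best.fun:best=res
    return best.x,best.fun
E
python3 - <<'E'
import pickle,numpy as np,cv2
from fit import *
t=pickle.load(open('top0.pkl','rb'));s=pickle.load(open('side0.pkl','rb'))
def ray(p,u,v,z):
    d=p['pose'][:3,:3]@np.linalg.solve(p['intrinsics'],[u,v,1]);o=p['pose'][:3,3];return (o+d*(z-o[2])/d[2])[:2]
print('board~',ray(t,190,218,.006),'sp~',ray(t,291,208,.044))
ov=[]
def run(name,kind,bt,bs,x0,boxes):
    vs=[(p,b,mask(up(p,b),kind)) for p,b in((t,bt),(s,bs)) if b]
    for v in vs: ov.append(cv2.resize(np.vstack([up(v[0],v[1]),np.dstack([v[2]*255]*3)]),(260,520)))
    print(name,'both',*fit(vs,x0,boxes),*(r for v in vs for r in fit([v],x0,boxes)))
yb=np.radians(-10)
B=ray(t,190,218,.006);P=ray(t,291,208,.044)
run('board','board',(130,170,250,270),(210,140,300,210),[*B,yb],[((.14,.21,.006),0,(0,0)),((.06,.04,.018),.006,(0,.077)),((.06,.04,.018),.006,(0,-.077))])
run('tile','blue',(160,190,215,245),None,[*B,yb],[((.06,.08,.018),.006,(0,0))])
run('spacer','orange',(280,190,302,225),(265,200,305,240),[*P,0],[((.04,.014,.044),0,(0,0))])
cv2.imwrite('pics/ov.png',cv2.resize(np.hstack(ov),(800,400))[:,:,::-1])
E
```

```text
board~ [ 0.46913786 -0.0936093 ] sp~ [ 0.49147018 -0.34132676]
board both [ 0.46842118 -0.09112195 -0.21875251] 1.0134621930073688 [ 0.46903519 -0.09205522 -0.22022128] 0.48348821262207087 [ 0.46854009 -0.09068197 -0.21890115] 0.5277799973365295
tile both [ 0.47295804 -0.08291335 -0.41958207] 0.5274010036269687 [ 0.47295804 -0.08291335 -0.41958207] 0.5274010036269687
spacer both [ 0.49259027 -0.34128759 -0.05179967] 0.7557570212175707 [ 0.49424701 -0.34137451 -0.05128318] 0.5572289156626506 [ 0.491176   -0.34259333 -0.21918992] 0.16400727125833164
```

View pics/ov.png

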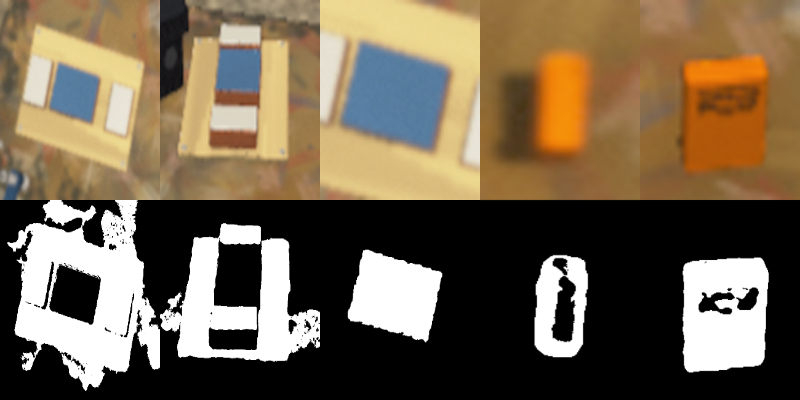

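The crops show the larger gap on the −y side, next to end_right. The masks need tightening: use the tile's top face only, fill the hulls, and raise the board's brightness threshold.

```bash
cat >> fit.py <<'E'
def mask(img,kind):
    h=cv2.cvtColor(img,cv2.COLOR_RGB2HSV);H,Sa,V=[h[...,i].astype(int) for i in range(3)]
    m={'blue':(H>95)&(H<125)&(Sa>100)&(V>40),'orange':(H<24)&(Sa>200)&(V>150),
       'board':(H>14)&(H<32)&(V>190)|(Sa<60)&(V>190)}[kind].astype(np.uint8)
    m=cv2.morphologyEx(m,cv2.MORPH_OPEN,np.ones((9,9)))
    n,l,st,_=cv2.connectedComponentsWithStats(m)
    m=(l==1+np.argmax(st[1:,4])).astype(np.uint8)
    hull=cv2.convexHull(cv2.findNonZero(m))
    return cv2.fillConvexPoly(np.zeros_like(m),hull,1)
E
cat > meas.py <<'E'
from fit import *
def ray(p,u,v,z):
    d=p['pose'][:3,:3]@np.linalg.solve(p['intrinsics'],[u,v,1]);o=p['pose'][:3,3];return (o+d*(z-o[2])/d[2])[:2]
BT=[((.06,.08,.0001),.024,(0,0))];SP=[((.04,.014,.044),0,(0,0))]
BO=[((.14,.21,.006),0,(0,0))]
def run(name,kind,views,x0,boxes):
    vs=[(p,b,mask(up(p,b),kind)) for p,b in views]
    f=[fit(vs,x0,boxes)]+[fit([v],x0,boxes) for v in vs if len(vs)>1]
    for q,c in f: print(name,np.round(q[:2]*1000,1),round(np.degrees(q[2]),1),round(c,3))
    return f[0][0],vs
E
python3 - <<'E'
import pickle
from meas import *
t=pickle.load(open('top0.pkl','rb'));s=pickle.load(open('side0.pkl','rb'))
B=[.469,-.093,-.2];P=[.4915,-.3415,-.1]
_,v=run('board','board',[(t,(130,170,250,270)),(s,(210,140,300,210))],B,BO)
_,v2=run('tile','blue',[(t,(160,190,215,245)),(s,(230,148,280,185))],B,BT)
_,v3=run('spacer','orange',[(t,(280,190,302,225)),(s,(265,200,305,240))],P,SP)
cv2.imwrite('pics/ov2.png',cv2.resize(np.hstack([cv2.resize(a[2]*255,(260,260)) for a in v+v2+v3]),(800,140)))
E
```

```text
board [468.2 -91.8] -12.5 0.917
board [469.6 -93.4] -12.3 0.021
board [462.2 -84. ] -8.0 0.859
tile [471.9 -83.6] -14.0 0.588
tile [473.  -87.8] -12.2 0.315
tile [470.8 -83.6] -10.7 0.27
spacer [ 492.8 -341.6] -1.7 0.244
spacer [ 495.7 -341.7] -1.5 0.148
spacer [ 491.6 -342.3] -10.0 0.055
```

View pics/ov2.png

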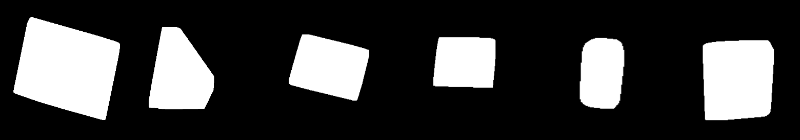

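```bash
python3 - <<'E'
import pickle
from meas import *
t=pickle.load(open('top0.pkl','rb'));s=pickle.load(open('side0.pkl','rb'))
b=np.array([.4696,-.0934]);a=np.radians(-12.3);R=np.array([[np.cos(a),-np.sin(a)],[np.sin(a),np.cos(a)]])
for p,bx in((t,(160,190,215,245)),(s,(230,148,280,185))):
    m=mask(up(p,bx),'blue');c=cv2.boxPoints(cv2.minAreaRect(cv2.findNonZero(m)))
    M=cv2.moments(m,True);cc=np.array([M['m10'],M['m01']])/M['m00']
    for q in [*c,cc]:
        u,v=(q+.5)/S-.5+bx[:2];print(np.round([u,v],1),np.round((ray(p,u,v,.024)-b)@R*1000,1))
for p,bx in((t,(280,190,302,225)),(s,(265,200,305,240))):
    m=mask(up(p,bx),'orange');c=cv2.boxPoints(cv2.minAreaRect(cv2.findNonZero(m)))
    print(np.array([ray(p,*((q+.5)/S-.5+bx[:2]),.044) for q in c]).round(4).tolist())
E
```

```text
[168.2 222.7] [-25.5  44.3]
[173.  202.1] [26.3 46.5]
[202.4 208.9] [ 26.2 -27.5]
[197.6 229.6] [-25.5 -29. ]
[185.4 215.9] [0.1 8.2]
[242.  170.3] [-26.4 -30. ]
[242.3 157.1] [-31.2  40.7]
[265.3 157.5] [26.6 41.5]
[265.1 170.7] [ 28.1 -29.3]
[253.9 164. ] [-0.2  4.3]
[[0.4708, -0.3319], [0.5135, -0.3331], [0.5132, -0.3501], [0.4704, -0.3487]]
[[0.472, -0.3335], [0.5132, -0.338], [0.4965, -0.4097], [0.4585, -0.4052]]
```

Board is at (469.6, −93.4) mm with yaw −12.3°. The tile sits at board y ≈ +7.5 mm, so the wide gap is on the −y side (about 24.5 mm). The spacer is at about (492, −342) mm. I'll move above it.

Emit:
arm_command --steps '[{"slide":[0.026,0.027,-0.013],"rot":[0,0,-4],"grip":0.6},{"slide":[0.026,0.027,-0.013],"rot":[0,0,-4],"grip":0.6},{"slide":[0.026,0.027,-0.013],"rot":[0,0,-4],"grip":0.6},{"slide":[0.026,0.027,-0.013],"rot":[0,0,-4],"grip":0.6},{"slide":[0.026,0.027,-0.013],"rot":[0,0,-4],"grip":0.6},{"slide":[0.026,0.027,-0.013],"rot":[0,0,-4],"grip":0.6},{"slide":[0.027,0.027,-0.013],"rot":[0,0,-4],"grip":0.6},{"slide":[0.027,0.026,-0.013],"rot":[0,0,-4],"grip":0.6}]'

```text
time: 1.6
ee_pos: [0.4933, -0.3417, 0.1183]
eef_rot: [0.999, -0.046, 0.0, 0.0]
ft_force: [-0.2, -0.4, 0.2]
width: 0.0526
grip_force: 0.0
```

```bash
python3 - <<'E'
from bench import sensors, eyes
import cv2,pickle,numpy as np
s=sensors.read_state();print(s['time'],s['ee_pos'],s['eef_rot'],s['width'])
a=eyes.camera('top');b=eyes.camera('side')
I=[cv2.resize(p['pixels'][t:t+120,l:l+120],(400,400),interpolation=cv2.INTER_CUBIC) for p,l,t in((a,230,140),(b,220,140))]
cv2.imwrite('pics/c1.png',np.hstack(I)[:,:,::-1])
E
```

```text
1.6 [ 0.493259   -0.34169039  0.11833534] [ 9.98940773e-01 -4.60140297e-02  1.53426817e-04  1.33342814e-04] 0.05258801244817958
```

View pics/c1.png

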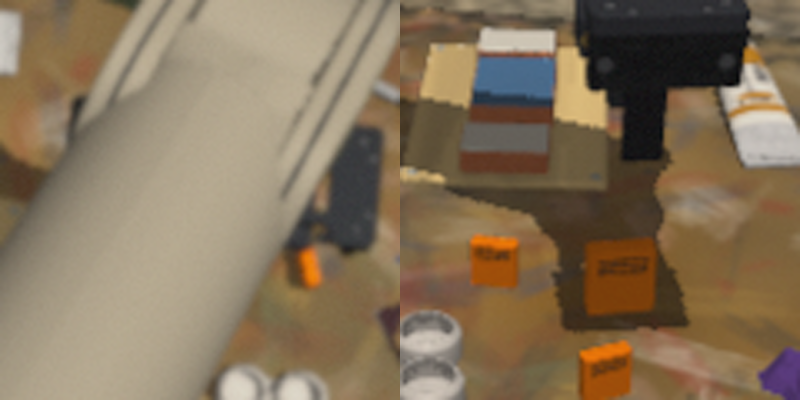

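The side crop shows the gripper above the standing spacer, whose centre is at crop pixel (620,277), with the look-alikes clear of the fingers. I'll go down and grip.

Emit:
arm_command --steps '[{"slide":[-0.001,0,-0.024],"grip":0.6},{"slide":[0,0,-0.024],"grip":0.6},{"slide":[0,0,-0.024],"grip":0.6},{"slide":[0,0,-0.024],"grip":0.6},{"grip":0.6},{"grip":0.0},{"grip":0.0},{"grip":0.0}]' --newtons 12

```text
schema error: expected keys rot, slide, grip
```

Emit:
arm_command --steps '[{"grip":0},{"grip":0},{"grip":0},{"grip":0},{"slide":[0,0,0.02],"grip":0},{"slide":[0,0,0.03],"grip":0},{"slide":[0,0,0.03],"grip":0},{"grip":0}]'

```text
schema error: expected keys rot, slide, grip
```

```bash
python3 - <<'E'
from bench import sensors, eyes
import pickle
p=eyes.camera('side');pickle.dump(p,open('s2.pkl','wb'))
import cv2;cv2.imwrite('pics/c2.png',cv2.resize(p['pixels'][120:270,200:350],(450,450),interpolation=cv2.INTER_CUBIC)[:,:,::-1])
E
```

```text
(no output)
```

View pics/c2.png

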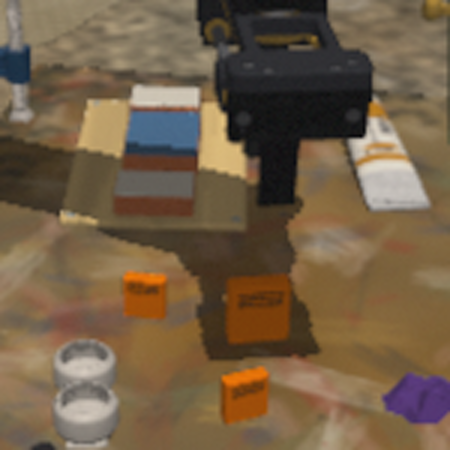

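Both calls were refused because each row needs all three keys, so nothing has moved. The view is the same as before. I'll send the descent and grip again.

Emit:
arm_command --steps '[{"slide":[-0.001,0,-0.024],"rot":[0,0,0],"grip":0.6},{"slide":[0,0,-0.024],"rot":[0,0,0],"grip":0.6},{"slide":[0,0,-0.024],"rot":[0,0,0],"grip":0.6},{"slide":[0,0,-0.024],"rot":[0,0,0],"grip":0.6},{"slide":[0,0,0],"rot":[0,0,0],"grip":0.6},{"slide":[0,0,0],"rot":[0,0,0],"grip":0.0},{"slide":[0,0,0],"rot":[0,0,0],"grip":0.0},{"slide":[0,0,0],"rot":[0,0,0],"grip":0.0}]' --newtons 12

```text
time: 2.75
ee_pos: [0.4918, -0.3429, 0.0234]
eef_rot: [0.999, -0.045, 0.001, 0.0]
ft_force: [1.0, -0.1, -0.3]
width: 0.0299
grip_force: 0.0
```

Emit:
arm_command --steps '[{"slide":[0,0,0],"rot":[0,0,0],"grip":0},{"slide":[0,0,0],"rot":[0,0,0],"grip":0},{"slide":[0,0,0],"rot":[0,0,0],"grip":0},{"slide":[0,0,0],"rot":[0,0,0],"grip":0},{"slide":[0,0,0],"rot":[0,0,0],"grip":0},{"slide":[0,0,0.02],"rot":[0,0,0],"grip":0},{"slide":[0,0,0.03],"rot":[0,0,0],"grip":0},{"slide":[0,0,0.03],"rot":[0,0,0],"grip":0}]'

```text
time: 3.75
ee_pos: [0.4915, -0.3426, 0.1046]
eef_rot: [0.999, -0.045, 0.0, 0.0]
ft_force: [0.3, -0.4, -0.7]
width: 0.0136
grip_force: 12.0
```

```bash
python3 - <<'E'
from bench import sensors, eyes
import cv2,numpy as np
from meas import *
s=sensors.read_state();e=s['ee_pos'];q=s['eef_rot'];print(s['time'],e,q,s['width'],s['grip_force'])
p=eyes.camera('side')
cv2.imwrite('pics/c3.png',cv2.resize(p['pixels'][100:250,200:350],(450,450),interpolation=cv2.INTER_CUBIC)[:,:,::-1])
yaw=2*np.arctan2(q[1],q[0]);print(np.degrees(yaw))
# expected spacer in the picture if centred on the tool, bottom 23 mm under TCP
print(proj(p,corners(e[0],e[1],yaw,(.04,.014,.044),e[2]-.0234)).round(1).tolist())
b=np.array([.4696,-.0934]);a=np.radians(-12.3);print('target',b+np.array([-np.sin(a),np.cos(a)])*-.0448)
E
```

```text
3.75 [ 0.49149897 -0.34258297  0.10463251] [ 9.98995810e-01 -4.48025953e-02  2.69772398e-04  1.62274342e-04] 0.013643067281638097 11.999953975318931
-5.135718610614923
[[276.7, 198.9], [277.2, 178.1], [275.8, 195.0], [276.3, 174.4], [298.0, 198.0], [299.2, 177.3], [296.8, 194.2], [297.9, 173.6]]
target [ 0.46005624 -0.13717164]
```

View pics/c3.png

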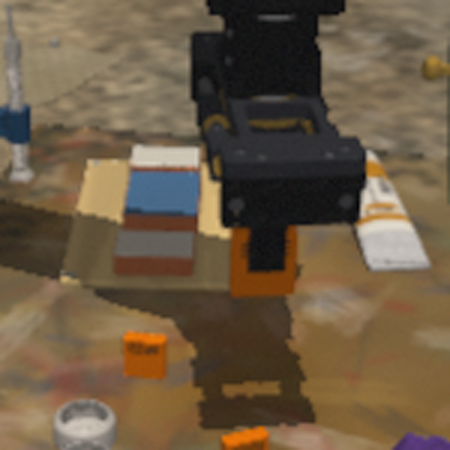

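The spacer is held centred: its lower edge at (277–298, 198) px matches the prediction. I'll carry it to above the gap.

Emit:
arm_command --steps '[{"slide":[-0.0045,0.0294,0],"rot":[0,0,-1],"grip":0},{"slide":[-0.0045,0.0294,0],"rot":[0,0,-1],"grip":0},{"slide":[-0.0045,0.0294,0],"rot":[0,0,-1],"grip":0},{"slide":[-0.0045,0.0294,0],"rot":[0,0,-1],"grip":0},{"slide":[-0.0045,0.0294,0],"rot":[0,0,-1],"grip":0},{"slide":[-0.0045,0.0294,-0.01],"rot":[0,0,-1],"grip":0},{"slide":[-0.0045,0.029,-0.02],"rot":[0,0,-1.2],"grip":0},{"slide":[0,0,-0.005],"rot":[0,0,0],"grip":0}]'

```text
time: 4.8
ee_pos: [0.4595, -0.135, 0.0675]
eef_rot: [0.994, -0.106, -0.0, -0.0]
ft_force: [0.2, -1.1, -0.0]
width: 0.0138
grip_force: 12.0
```

```bash
python3 - <<'E'
from bench import sensors, eyes
import cv2,numpy as np
from meas import *
s=sensors.read_state();e=s['ee_pos'];q=s['eef_rot'];yaw=2*np.arctan2(q[1],q[0]);print(s['time'],e,np.degrees(yaw),q)
p=eyes.camera('side')
l,t,k=210,110,8
im=cv2.resize(p['pixels'][t:t+70,l:l+80],None,fx=k,fy=k,interpolation=cv2.INTER_CUBIC)
def dr(x,y,yw,d,z,o,col):
    h=cv2.convexHull(((proj(p,corners(x,y,yw,d,z,o))+.5-[l,t])*k-.5).astype(np.int32));cv2.polylines(im,[h],True,col,1)
B=(.4696,-.0934,np.radians(-12.3))
dr(*B,(.14,.21,.006),0,(0,0),(255,0,0))
for o in(.077,-.077): dr(*B,(.06,.04,.018),.006,(0,o),(0,255,0))
dr(*B,(.06,.08,.018),.006,(0,.0075),(255,0,255))
dr(e[0],e[1],yaw,(.04,.014,.044),e[2]-.0234,(0,0),(0,0,255))
cv2.imwrite('pics/c4.png',im[:,:,::-1])
E
```

```text
4.8 [ 0.4594733  -0.13504005  0.06753866] -12.156267602723918 [ 9.94378350e-01 -1.05884579e-01 -3.66483412e-04 -1.38331837e-04]
```

View pics/c4.png

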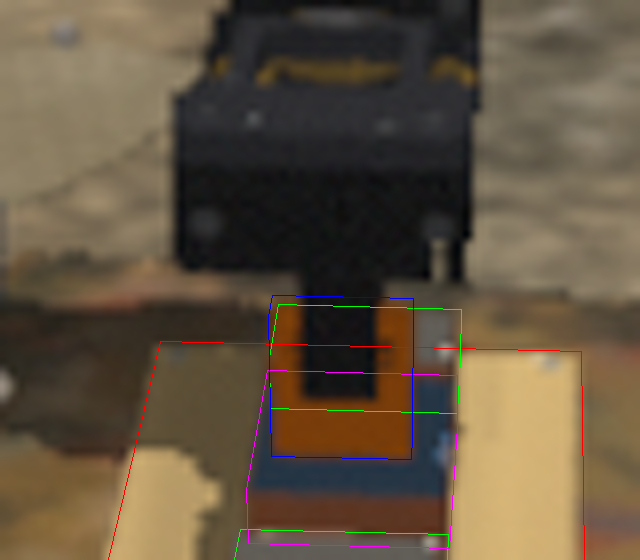

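```bash
python3 - <<'E'
from bench import sensors, eyes
import pickle
from meas import *
print(sensors.read_state()['ee_pos'])
p=pickle.load(open('side0.pkl','rb'))
B=np.array([.4696,-.0934]);a=np.radians(-12.3);R=np.array([[np.cos(a),-np.sin(a)],[np.sin(a),np.cos(a)]])
# c4 observed: tile front top edge (350,493), white tile back top edge (345,533)
for u,v in((350,493),(345,533),(250,493),(447,496)): print(((ray(p,(u+.5)/8-.5+210,(v+.5)/8-.5+110,.024)-B)@R*1000).round(1))
E
```

```text
[ 0.45964037 -0.13656638  0.06742154]
[  0.4 -33. ]
[  0.3 -57.7]
[-28.9 -34.5]
[ 29.  -33.4]
```

The wide gap runs from about −57.5 to −33.3 mm and the spacer is centred over it. I'll lower it, release it and go back up.

Emit:
arm_command --steps '[{"slide":[0,-0.0005,-0.012],"rot":[0,0,0],"grip":0},{"slide":[0,0,-0.012],"rot":[0,0,0],"grip":0},{"slide":[0,0,-0.008],"rot":[0,0,0],"grip":0},{"slide":[0,0,-0.004],"rot":[0,0,0],"grip":0},{"slide":[0,0,-0.002],"rot":[0,0,0],"grip":0},{"slide":[0,0,-0.001],"rot":[0,0,0],"grip":0},{"slide":[0,0,0],"rot":[0,0,0],"grip":0},{"slide":[0,0,0],"rot":[0,0,0],"grip":0}]'

```text
time: 5.85
ee_pos: [0.46, -0.1377, 0.0288]
eef_rot: [0.994, -0.107, 0.0, 0.0]
ft_force: [0.7, -0.7, -0.8]
width: 0.014
grip_force: 12.0
```

Emit:
arm_command --steps '[{"slide":[0,0,0],"rot":[0,0,0],"grip":0.3},{"slide":[0,0,0],"rot":[0,0,0],"grip":0.35},{"slide":[0,0,0],"rot":[0,0,0],"grip":0.4},{"slide":[0,0,0],"rot":[0,0,0],"grip":0.4},{"slide":[0,0,0],"rot":[0,0,0],"grip":0.4},{"slide":[0,0,0.015],"rot":[0,0,0],"grip":0.4},{"slide":[0,0,0.025],"rot":[0,0,0],"grip":0.4},{"slide":[0,0,0.03],"rot":[0,0,0],"grip":0.5}]'

```text
time: 6.85
ee_pos: [0.4598, -0.1376, 0.1001]
eef_rot: [0.994, -0.107, -0.0, -0.0]
ft_force: [0.3, 0.3, 0.1]
width: 0.0392
grip_force: 0.0
```

```bash
python3 - <<'E'
from bench import sensors, eyes
import cv2,numpy as np
from meas import *
s=sensors.read_state();e=s['ee_pos'];q=s['eef_rot'];print(s['time'],e,s['width'])
p=eyes.camera('side')
l,t,k=210,130,8
im=cv2.resize(p['pixels'][t:t+70,l:l+80],None,fx=k,fy=k,interpolation=cv2.INTER_CUBIC)
def dr(x,y,yw,d,z,o,col):
    h=cv2.convexHull(((proj(p,corners(x,y,yw,d,z,o))+.5-[l,t])*k-.5).astype(np.int32));cv2.polylines(im,[h],True,col,1)
B=(.4696,-.0934,np.radians(-12.3))
dr(*B,(.04,.014,.044),.006,(0,-.0455),(0,0,255))
cv2.imwrite('pics/c5.png',im[:,:,::-1])
a=B[2];print('tile grasp',np.array(B[:2])+np.array([-np.sin(a),np.cos(a)])*.0105)
E
```

```text
6.85 [ 0.45979983 -0.13758398  0.10007801] 0.03924680678368087
tile grasp [ 0.47183682 -0.08314102]
```

View pics/c5.png

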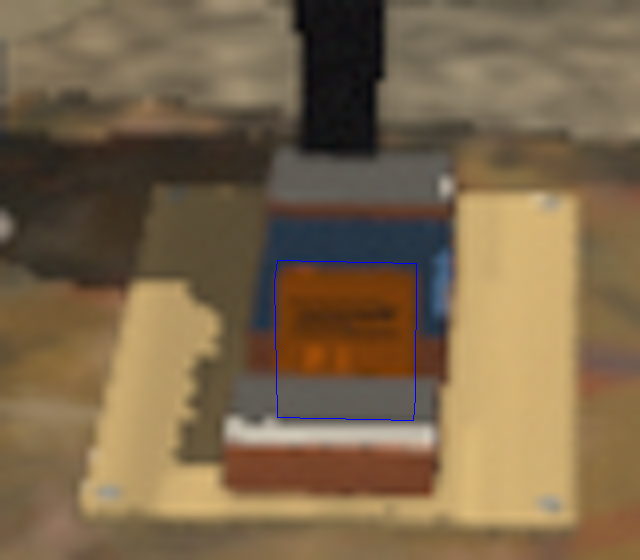

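The spacer stands upright in the gap exactly where predicted (blue outline, crop (276–417, 262–420)). Next I'll turn a quarter and move over the blue tile.

Emit:
arm_command --steps '[{"slide":[0.0015,0.0068,0.005],"rot":[0,0,10],"grip":1},{"slide":[0.0015,0.0068,0],"rot":[0,0,10],"grip":1},{"slide":[0.0015,0.0068,0],"rot":[0,0,10],"grip":1},{"slide":[0.0015,0.0068,0],"rot":[0,0,10],"grip":1},{"slide":[0.0015,0.0068,0],"rot":[0,0,10],"grip":1},{"slide":[0.0015,0.0068,0],"rot":[0,0,10],"grip":1},{"slide":[0.0015,0.0068,0],"rot":[0,0,10],"grip":1},{"slide":[0.0015,0.0068,0],"rot":[0,0,10],"grip":1}]'

```text
time: 7.9
ee_pos: [0.4722, -0.0831, 0.1045]
eef_rot: [0.829, 0.559, 0.0, 0.0]
ft_force: [-0.2, 0.1, 0.2]
width: 0.0871
grip_force: 0.0
```

Emit:
arm_command --steps '[{"slide":[0,0,0],"rot":[0,0,10],"grip":1},{"slide":[0,0,0],"rot":[0,0,0],"grip":1},{"slide":[0,0,0],"rot":[0,0,0],"grip":1},{"slide":[0,0,0],"rot":[0,0,0],"grip":1},{"slide":[0,0,0],"rot":[0,0,0],"grip":1},{"slide":[0,0,0],"rot":[0,0,0],"grip":1},{"slide":[0,0,0],"rot":[0,0,0],"grip":1},{"slide":[0,0,0],"rot":[0,0,0],"grip":1}]'

```text
time: 8.9
ee_pos: [0.4719, -0.0833, 0.1035]
eef_rot: [0.779, 0.627, 0.0, -0.0]
ft_force: [-0.4, 0.8, 0.8]
width: 0.087
grip_force: 0.0
```

```bash
python3 -c "
from bench import sensors
import numpy as np
s=sensors.read_state();e=s['ee_pos'];q=s['eef_rot'];print(e,np.degrees(2*np.arctan2(q[1],q[0])),q,s['ft_force'],s['joint_positions'])"
```

```text
[ 0.47188657 -0.08326283  0.10354018] 77.65400621512876 [ 7.79042564e-01  6.26971038e-01  2.44108034e-05 -9.84347484e-06] [-0.44192452  0.78012356  0.78132691] [ 0.48517995  0.14942911 -0.43197327  1.95941877  0.07196952  1.04739428
 -0.19404408]
```

Emit:
arm_command --steps '[{"slide":[0,0,-0.022],"rot":[0,0,0],"grip":1},{"slide":[0,0,-0.022],"rot":[0,0,0],"grip":1},{"slide":[0,0,-0.022],"rot":[0,0,0],"grip":1},{"slide":[0,0,-0.018],"rot":[0,0,0],"grip":1},{"slide":[0,0,-0.009],"rot":[0,0,0],"grip":1},{"slide":[0,0,0],"rot":[0,0,0],"grip":1},{"slide":[0,0,0],"rot":[0,0,0],"grip":1},{"slide":[0,0,0],"rot":[0,0,0],"grip":0.8}]' --newtons 20

```text
time: 9.9
ee_pos: [0.4724, -0.0834, 0.0112]
eef_rot: [0.779, 0.627, 0.0, 0.0]
ft_force: [0.6, 0.5, 0.5]
width: 0.0828
grip_force: 0.0
```

Emit:
arm_command --steps '[{"slide":[0,0,0],"rot":[0,0,0],"grip":0.7},{"slide":[0,0,0],"rot":[0,0,0],"grip":0.6},{"slide":[0,0,0],"rot":[0,0,0],"grip":0.5},{"slide":[0,0,0],"rot":[0,0,0],"grip":0.5},{"slide":[0,0,0],"rot":[0,0,0],"grip":0.5},{"slide":[0,0,0],"rot":[0,0,0],"grip":0.5},{"slide":[0,0,0],"rot":[0,0,0],"grip":0.5},{"slide":[0,0,0],"rot":[0,0,0],"grip":0.5}]'

```text
time: 10.9
ee_pos: [0.4719, -0.0833, 0.0106]
eef_rot: [0.779, 0.627, 0.0, 0.0]
ft_force: [-2.4, -0.3, 4.9]
width: 0.0595
grip_force: 20.0
```

The tile is gripped (59.5 mm, 20 N). I'll slide it toward −y along the row.

Emit:
arm_command --steps '[{"slide":[-0.0003,-0.0015,0],"rot":[0,0,0],"grip":0.5},{"slide":[-0.0003,-0.0015,0],"rot":[0,0,0],"grip":0.5},{"slide":[-0.0003,-0.0015,0],"rot":[0,0,0],"grip":0.5},{"slide":[-0.0003,-0.0015,0],"rot":[0,0,0],"grip":0.5},{"slide":[-0.0003,-0.0015,0],"rot":[0,0,0],"grip":0.5},{"slide":[-0.0003,-0.0012,0],"rot":[0,0,0],"grip":0.5},{"slide":[0,0,0],"rot":[0,0,0],"grip":0.5},{"slide":[0,0,0],"rot":[0,0,0],"grip":0.5}]'

```text
time: 11.9
ee_pos: [0.4702, -0.0922, 0.0107]
eef_rot: [0.779, 0.627, 0.0, 0.0]
ft_force: [0.7, 2.0, 4.7]
width: 0.0598
grip_force: 20.0
```

Emit:
arm_command --steps '[{"slide":[-0.0001,-0.0005,0],"rot":[0,0,0],"grip":0.5},{"slide":[-0.0001,-0.0005,0],"rot":[0,0,0],"grip":0.5},{"slide":[0,0,0],"rot":[0,0,0],"grip":0.5},{"slide":[0,0,0],"rot":[0,0,0],"grip":0.5},{"slide":[0,0,0],"rot":[0,0,0],"grip":0.5},{"slide":[0,0,0],"rot":[0,0,0],"grip":0.5},{"slide":[0,0,0],"rot":[0,0,0],"grip":0.5},{"slide":[0,0,0],"rot":[0,0,0],"grip":0.5}]'

```text
time: 12.9
ee_pos: [0.47, -0.0928, 0.0107]
eef_rot: [0.779, 0.627, 0.0, 0.0]
ft_force: [0.9, 2.9, 5.0]
width: 0.06
grip_force: 20.0
```

Emit:
arm_command --steps '[{"slide":[-0.0001,-0.0005,0],"rot":[0,0,0],"grip":0.5},{"slide":[-0.0001,-0.0005,0],"rot":[0,0,0],"grip":0.5},{"slide":[-0.0001,-0.0005,0],"rot":[0,0,0],"grip":0.5},{"slide":[0,0,0],"rot":[0,0,0],"grip":0.5},{"slide":[0,0,0],"rot":[0,0,0],"grip":0.5},{"slide":[0,0,0],"rot":[0,0,0],"grip":0.5},{"slide":[0,0,0],"rot":[0,0,0],"grip":0.5},{"slide":[0,0,0],"rot":[0,0,0],"grip":0.5}]'

```text
time: 13.9
ee_pos: [0.4698, -0.0939, 0.0107]
eef_rot: [0.779, 0.627, 0.0, -0.0]
ft_force: [1.4, 4.3, 5.2]
width: 0.0597
grip_force: 20.0
```

Emit:
arm_command --steps '[{"slide":[-0.0001,-0.0005,0],"rot":[0,0,0],"grip":0.5},{"slide":[-0.0001,-0.0005,0],"rot":[0,0,0],"grip":0.5},{"slide":[-0.0001,-0.0005,0],"rot":[0,0,0],"grip":0.5},{"slide":[0,0,0],"rot":[0,0,0],"grip":0.5},{"slide":[0,0,0],"rot":[0,0,0],"grip":0.5},{"slide":[0,0,0],"rot":[0,0,0],"grip":0.5},{"slide":[0,0,0],"rot":[0,0,0],"grip":0.5},{"slide":[0,0,0],"rot":[0,0,0],"grip":0.5}]'

```text
time: 14.9
ee_pos: [0.4697, -0.094, 0.0106]
eef_rot: [0.779, 0.628, 0.001, -0.001]
ft_force: [1.5, 9.7, 4.5]
width: 0.0603
grip_force: 20.0
```

The tile has stopped against the spacer with about 10 N. I'll check before handing in.

```bash
python3 - <<'E'
from bench import sensors, eyes
import cv2,numpy as np
from meas import *
s=sensors.read_state();e=s['ee_pos'];q=s['eef_rot'];print(s['time'],e,np.degrees(2*np.arctan2(q[1],q[0])),s['ft_force'],s['torque'])
p=eyes.camera('side');l,t,k=210,130,8
im=cv2.resize(p['pixels'][t:t+70,l:l+80],None,fx=k,fy=k,interpolation=cv2.INTER_CUBIC)
B=(.4696,-.0934,np.radians(-12.3))
for d,o in(((.04,.014,.044),-.05),((.06,.08,.018),-.003)):
    h=cv2.convexHull(((proj(p,corners(*B,d,.006,(0,o)))+.5-[l,t])*k-.5).astype(np.int32));cv2.polylines(im,[h],True,(0,0,255),1)
cv2.imwrite('pics/c6.png',im[:,:,::-1])
E
```

```text
14.9 [ 0.46972231 -0.09399322  0.010636  ] 77.7420578112363 [1.50307329 9.73340043 4.54017156] [ 2.22049652 -0.35398432 -0.04780935]
```

View pics/c6.png

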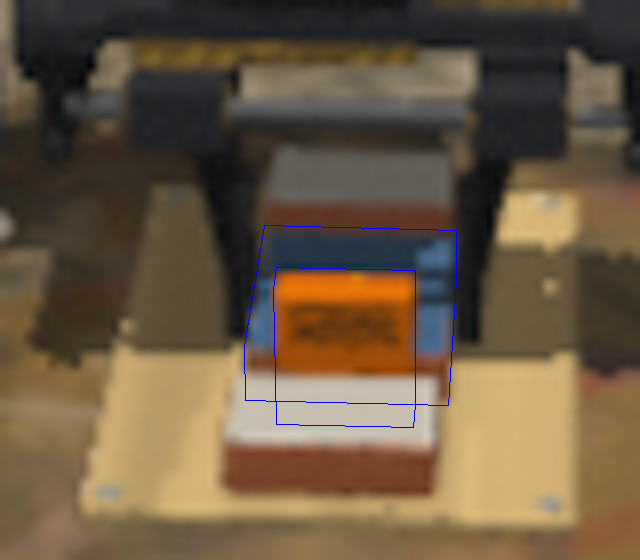

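The picture shows the spacer upright, pressed between the tiles and matching the model outline. I'll add a little more push and let it settle.

Emit:
arm_command --steps '[{"slide":[-0.0001,-0.0005,0],"rot":[0,0,0],"grip":0.5},{"slide":[0,0,0],"rot":[0,0,0],"grip":0.5},{"slide":[0,0,0],"rot":[0,0,0],"grip":0.5},{"slide":[0,0,0],"rot":[0,0,0],"grip":0.5},{"slide":[0,0,0],"rot":[0,0,0],"grip":0.5},{"slide":[0,0,0],"rot":[0,0,0],"grip":0.5},{"slide":[0,0,0],"rot":[0,0,0],"grip":0.5},{"slide":[0,0,0],"rot":[0,0,0],"grip":0.5}]'

```text
time: 15.95
ee_pos: [0.4697, -0.094, 0.0106]
eef_rot: [0.778, 0.628, 0.001, -0.001]
ft_force: [2.0, 11.2, 5.1]
width: 0.06
grip_force: 20.0
```

```bash
python3 -c "
from bench import sensors,order
s=sensors.read_state();print(s['ee_pos'],s['ft_force'])
print(order.close_job())"
```

```text
[ 0.46970146 -0.09398871  0.01064471] [ 1.97319239 11.24954469  5.14917648]
the job is handed in; nothing more can be done
None
```

I handed the job in at about 16 s: the spacer stands upright in the −y gap, trapped against the white tile by the blue tile, which the gripper still holds with about 11 N of push; no verdict came back.

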